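# Roll the speaker into the V-block and butt it against the end stop

### The job

Get the round portable speaker ready for opening its end: with your fingertips gently roll it on its side along the bench, up the ramp of the aluminium V-block and into the V, then push it lengthwise along the V until its end is home against the stop plate. Roll and push it only, never pick it up, and leave the jar, tape and screwdriver where they are; finish with the speaker lying still and let go.

Things in the scene. Friction and masses are not known exactly. Their poses are not given: they have to be found in the camera images.
- speaker: Loose portable speaker: round barrel of grey fabric with black rubber ends, 60 mm diameter, 160 mm long, flat ends, about 0.5 kg; smooth skin; lies on its side, rolls easily. Origin at its middle, 30 mm above the bench. x runs along the barrel; y and z turn with it as it rolls (z up at start, black button strip on top). Starts on the V-block's -y side, roughly parallel to the V, bench clear between.
- cradle: Aluminium V-block, 200 mm long, bolted to the bench. Origin on the bench under the V's bottom line, at mid-length. x along the V towards the stop plate, y across it, z up. Both V flanks slope 30 degrees from the bottom line (y = 0, 2 mm high); the far one rises to 26 mm at y = +42 mm; back of block at y = +50 mm. The -x end is open.
- lip (a point): Middle of the V-block's near lip, 14 mm above the bench, at y = -22 mm of the block. From it the near flank falls into the V, and on the speaker's side a 15 degree ramp falls to bench level at y = -73 mm.
- stop (a point): Middle of the inner face of the stop plate that stands across the V-block's +x end, at x = +100 mm of the block, 36.6 mm above the bench. The plate is 50 mm high, 10 mm thick and reaches from y = -38 to +50 mm.
- home (a point): Where the speaker's middle lies when it rests in the V with its end against the stop plate: x = +20 mm, y = 0, z = 36.6 mm of the block. Axes as the block's.
- jar: Bystander: small round jar with a metal cap, 44 mm in diameter, 38 mm high, upright, origin at the centre of its underside.
- tape: Bystander: roll of yellow tape lying flat, 72 mm in diameter, 19 mm high, origin at the centre of its underside.
- driver: Bystander: small screwdriver 160 mm long lying flat along its x axis, black handle (under 30 mm thick) to -x.
There are look-alikes about, which are no part of the job. There is more than one size of the speaker; the one meant has the size given above.

How it is judged:
By the outcome, as a careful person would: the job done as asked, in the order asked, and still so for the second after the job is handed in, with the robot touching nothing.
It also fails if it takes over 51 s, if anything falls off the work surface, if the arm or the gripper's body presses on something with over 40 N, if the wrist force passes 120 N, or if a joint passes its speed limit or range.

### The arm

A 7-joint arm with a two-finger parallel gripper is mounted at the origin on the work surface. World frame = base frame: x ahead of the robot, y to its left, z up, the work surface at z = 0. Lengths are in m, angles in rad, forces in N, time in s.
With the tool pointing down it reaches from about 0.425 to 0.875 m from the base axis. Payload 8.4 kg.
Tool frame: the origin (TCP) lies between the finger pads; the fingertips stand 17 mm ahead of it and the grasp point (between the pads) lies 2 mm behind it; z points along the fingers, y is the line along which they close (so a half turn about z gives the same grasp; the last joint's range is limited). The gripper opens to 87 mm and grips with 3 to 60 N. Pads are 19 mm wide; open, the fingers measure 117 mm over their backs; the gripper's body (75 mm by 190 mm) begins 51 mm behind the grasp point.
Start: joints at [1.23, 0.333, 0.04, 1.465, -0.013, 1.343, -0.059], TCP at [0.156, -0.631, 0.24] pointing down, gripper open.
Joint ranges: [-2.58, 2.58], [-0.38, 2.09], [-1.3, 1.39], [0.25, 2.4], [-1.5, 4.64], [0.08, 2.09], [-2.65, 2.65]. Speed limits (rad/s): [2.22, 2.22, 2.79, 2.79, 3.14, 3.14, 3.14].

### API

Orientations are given as a unit quaternion [x, y, z, w].
In Python, from station import sensors, snapshot, get_calibration, workorder, spot_in, cut_out, tip_of gives the robot as it stands.
- The arm moves only by the tool play_rows, never from a script. Its arguments are lists of equal length, an entry for each row: "dr": the turn, a rotation vector about the tool's x, y, z in rad, a list of three; "translation": the shift along the tool's x, y, z in mm, a list of three; "jaw": the finger opening in mm, from 0 to 87. In form: {"dr": [[wx, wy, wz], ...], "translation": [[x, y, z], ...], "jaw": [jaw, ...]}. A call has 1 to 20 rows; each row is the pose to reach, as a shift and turn from the pose commanded when the call began, along the tool's axes at that moment; what a row does not reach only later rows make up. A row lasts 1/12 s, in which the tool goes at most 41.7 mm and 7.16 degrees, less where a joint would pass 70% of its speed; a pose out of reach is approached as far as the arm can. A call with a gripper value outside its range is refused whole. The fingers move at their own pace and stop on an object; "newtons" is the grip in N (left out, the last holds). Time passes only in rows, so rows that repeat a pose let the fingers close. It gives the time, the measured TCP pose, the force, the opening and the grip force at its end, in the units of the state.
- sensors.state(): the state, without advancing time (a new reading comes with each control period).
- snapshot(name): name is "scene" or "top"; returns the picture (400x640x3 uint8, red, green, blue); there is no depth.
- get_calibration(name): a dict with "vertical_fov" (degrees; the focal length in pixels is half the picture's height over the tangent of half this angle, whatever the lens; pixels are square), "cx", "cy" (the principal point, pixels), "eye" and "rotation" of the camera in the world. Camera axes: x right, y up, looking along -z (the intrinsics and any distortion apply to the point x, -y, -z); pixel columns grow to the right and rows downward; lengths in m; the calibration is good to about 2 mm. A picture is of the moment at which its call begins. get_calibration takes no time and is no camera call.
- workorder.job_done(): hands the job in; it is judged then, once.
Trained networks look in the newest picture that a camera, given by its name, has taken for a name from the list of things; names that differ only in an ending like _2 or _b are one class to them, and where a whole thing is asked for, a point or a joint stands for the part that bears it (a point fixed in the world has none). Each returns a list of dicts, best first, with "confidence" (0 to 1); they miss things now and then, are a little off and sometimes report something else, mostly with a low value. They report only what shows in the picture. A call takes as long as a camera call. They do not tell look-alikes from the thing itself.
- spot_in(camera, query): "position" ([row, column] in pixels, amid what is visible of it).
- cut_out(camera, query): "mask" (400x640 bool, what is visible of it) and "position" ([row, column] in pixels, amid what is visible of it).
- tip_of(camera, query): "position" ([row, column] in pixels: a listed point, or the origin of a listed thing).
The state is a dict: "t": time; "joint_pos": joint angles; "joint_vel": joint speeds; "tau": joint torques, N m; "eef_pos": TCP position; "eef_rot": TCP orientation; "ft_force": force on the tool from outside, world axes, zero at the start; "moment": the same for the moment, N m; "width": finger opening in m; "grip_force": force on a finger pad.
Only numpy, scipy, OpenCV 4.12 (cv2) and the standard library are available. Lean on these libraries where they do the work, as an engineer would, in place of code of your own. Each camera call takes 0.05 s, during which the arm holds its last target. There are 200 camera calls.

## Working session

There is one attempt and no reset: what is moved stays moved. The work goes in short steps, Python scripts to look and compute and a tool call to move; the robot and the scene stay as the last step left them, time stands still between calls to the robot, and variables do not carry over. Pictures are saved under pics/ and viewed, at most 10 in all, crops included, and the job is handed in when it is done.

Besides the shell and the picture viewer there is one more tool, called after "Request:" by a JSON object that holds its "name" and its "arguments". play_rows: Moves the arm, as the interface text tells. Its arguments: {"type":"object","properties":{"dr":{"type":"array","items":{"type":"array","items":{"type":"number"}}},"translation":{"type":"array","items":{"type":"array","items":{"type":"number"}}},"jaw":{"type":"array","items":{"type":"number"}},"newtons":{"type":"number"}},"required":["dr","translation","jaw"]}

```bash
mkdir -p pics; cat > h.py <<'E'
import numpy as np, cv2
from station import *
def save(n,a,s=1):
    a=cv2.resize(a,None,fx=s,fy=s,interpolation=cv2.INTER_CUBIC) if s!=1 else a
    cv2.imwrite('pics/'+n,a[...,::-1])
E
python3 - <<'E'
from h import *
s=sensors.state(); print({k:np.round(v,3).tolist() for k,v in s.items()})
for c in ['scene','top']:
    save(c+'0.png',snapshot(c)); print(c,get_calibration(c))
    for q in ['speaker','cradle','jar','tape','driver']:
        print(q,[(np.round(d['position']).tolist(),round(d['confidence'],2)) for d in spot_in(c,q)])
    for q in ['speaker','cradle','lip','stop','home']:
        print('tip',q,[(np.round(d['position'],1).tolist(),round(d['confidence'],2)) for d in tip_of(c,q)])
E
```

```text
{'t': 0.0, 'joint_pos': [1.23, 0.334, 0.04, 1.466, -0.013, 1.343, -0.058], 'joint_vel': [0.001, -0.0, -0.002, -0.001, -0.0, -0.0, 0.001], 'tau': [-0.001, -65.636, 1.335, -40.381, -0.06, 0.045, 0.0], 'eef_pos': [0.155, -0.631, 0.239], 'eef_rot': [0.993, 0.121, -0.0, -0.001], 'ft_force': [0.179, -0.81, 0.277], 'moment': [0.039, -0.008, -0.02], 'grip_force': 0.0, 'width': 0.087}
scene {'vertical_fov': 44.621443926106366, 'cx': 325.668585669134, 'cy': 205.6569971537562, 'eye': array([ 1.28757591, -0.09658016,  1.14781083]), 'rotation': array([0.20993834, 0.21205666, 0.65697715, 0.69234304])}
speaker [([234.0, 343.0], 0.95), ([227.0, 156.0], 0.86), ([157.0, 328.0], 0.65)]
cradle [([226.0, 439.0], 0.94)]
jar [([177.0, 243.0], 0.74), ([226.0, 439.0], 0.32)]
tape [([246.0, 236.0], 0.71)]
driver [([198.0, 490.0], 0.86)]
tip speaker [([159.7, 325.1], 0.92), ([233.5, 344.0], 0.78), ([226.7, 155.4], 0.71)]
tip cradle [([226.7, 441.1], 0.61)]
tip lip [([222.5, 436.1], 0.86)]
tip stop [([245.5, 458.5], 0.73)]
tip home [([223.1, 445.7], 0.97)]
top {'vertical_fov': 48.39864891226657, 'cx': 317.5756734063482, 'cy': 201.58832071294685, 'eye': array([ 0.38643299, -0.06847208,  1.35310744]), 'rotation': array([ 0.03952021, -0.04754127, -0.69716436,  0.71424074])}
speaker [([199.0, 473.0], 0.71), ([185.0, 303.0], 0.7), ([269.0, 316.0], 0.56)]
cradle [([188.0, 216.0], 0.93)]
jar [([253.0, 391.0], 0.61), ([187.0, 213.0], 0.54)]
tape [([182.0, 395.0], 0.63)]
driver [([189.0, 219.0], 0.69), ([220.0, 161.0], 0.51)]
tip speaker [([271.5, 314.8], 0.97), ([182.8, 307.2], 0.68), ([197.5, 472.4], 0.64)]
tip cradle [([194.5, 219.7], 0.59)]
tip lip []
tip stop [([155.4, 204.5], 0.72)]
tip home [([180.2, 211.4], 0.92)]
```

View pics/top0.png

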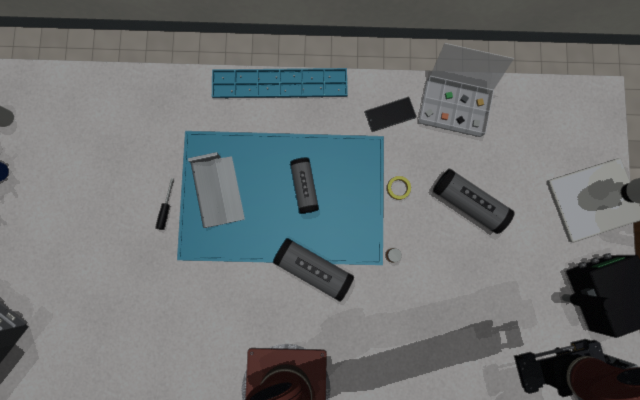

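View pics/scene0.png

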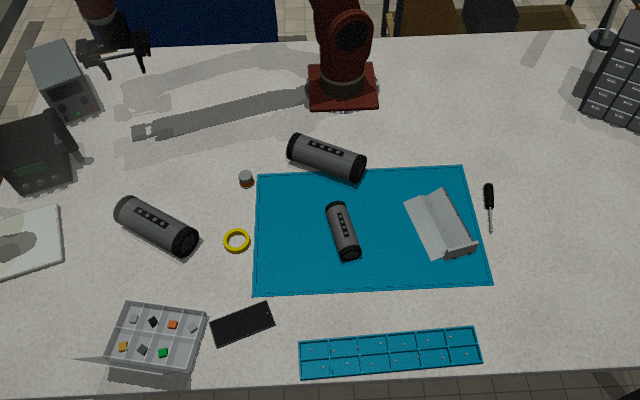

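Candidates in the top view: speakers at (185,303), (199,473) and (269,316). The one at (185,303) is about 53 px ≈ 160 mm long and lies next to the V-block and parallel to it. The other two are about 85 px ≈ 250 mm. I'll confirm with an enlarged crop and fit the poses.

```bash
cat >> h.py <<'E'
from scipy.spatial.transform import Rotation as R
def cal(c):
    k=get_calibration(c); f=200/np.tan(np.radians(k['vertical_fov']/2))
    return f,k['cx'],k['cy'],np.array(k['eye']),R.from_quat(k['rotation']).as_matrix()
def world(c,rc,z):
    f,cx,cy,e,M=cal(c); rc=np.atleast_2d(rc).astype(float)
    d=np.c_[(rc[:,1]-cx)/f,-(rc[:,0]-cy)/f,-np.ones(len(rc))]@M.T
    return e+d*((z-e[2])/d[:,2])[:,None]
def pix(c,P):
    f,cx,cy,e,M=cal(c); q=(np.atleast_2d(P)-e)@M
    return np.c_[cy-f*q[:,1]/-q[:,2],cx+f*q[:,0]/-q[:,2]]
E
python3 - <<'E'
from h import *
im=snapshot('top'); save('crop.png',im[130:245,170:350],4.4)
for c in ['top','scene']:
  snapshot(c)
  for q in ['speaker','cradle']:
    for d in cut_out(c,q):
        m=d['mask']; p=np.argwhere(m)
        W=world(c,p,.03 if q=='speaker' else .015)[:,:2]
        (ctr,sz,an)=cv2.minAreaRect((W*1000).astype(np.float32))
        ctr,s,a=ctr,sz,an
        u,sv,vt=np.linalg.svd(W-W.mean(0),full_matrices=False)
        print(c,q,round(d['confidence'],2),np.round(ctr),np.round(sz),round(an,1),'mean',W.mean(0).round(4),'axis',vt[0].round(3))
for c,r in [('top',dict(home=[180.2,211.4],stop=[155.4,204.5])),('scene',dict(home=[223.1,445.7],stop=[245.5,458.5],lip=[222.5,436.1]))]:
    for k,v in r.items(): print(c,k,world(c,v,.014 if k=='lip' else .0366).round(4))
E
```

```text
top speaker 0.93 [350. -72.] [236.  86.] 61.8 mean [ 0.3496 -0.0731] axis [0.471 0.882]
top speaker 0.87 [601. -40.] [169.  63.] 11.5 mean [ 0.5991 -0.0399] axis [-0.977 -0.215]
top speaker 0.82 [ 564. -551.] [250.  92.] 57.0 mean [ 0.5624 -0.5516] axis [-0.525 -0.851]
top cradle 0.6 [585. 226.] [225. 131.] 14.3 mean [0.5823 0.226 ] axis [-0.95  -0.312]
scene speaker 0.92 [592. -38.] [194.  66.] 12.1 mean [ 0.5965 -0.0382] axis [0.978 0.209]
scene speaker 0.8 [332. -75.] [260. 111.] 61.8 mean [ 0.3353 -0.072 ] axis [-0.51 -0.86]
scene speaker 0.75 [ 547. -551.] [283.  92.] 56.8 mean [ 0.5517 -0.547 ] axis [0.564 0.826]
top home [[0.6061 0.2373 0.0366]]
top stop [[0.6812 0.262  0.0366]]
scene home [[0.5938 0.2398 0.0366]]
scene stop [[0.6646 0.2601 0.0366]]
scene lip [[0.5763 0.2208 0.014 ]]
```

View pics/crop.png

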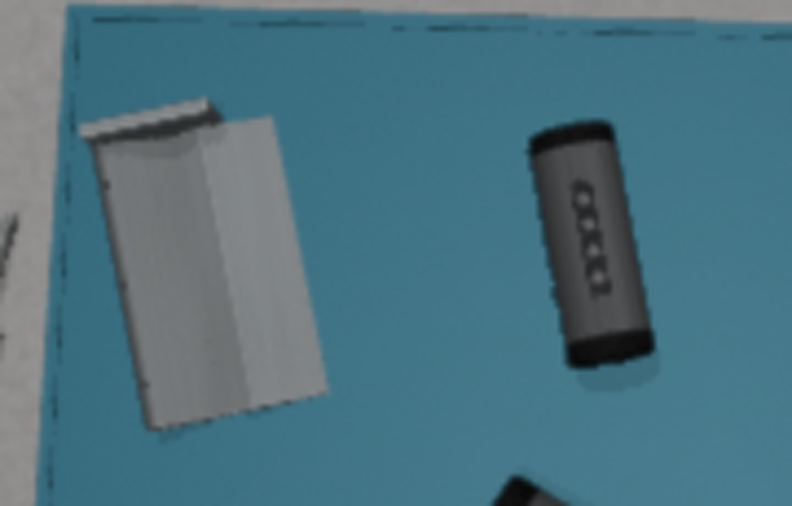

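The crop shows the target speaker (about 60 x 160 mm), with its ends near crop rows 120 and 365, so it fits the description. The V-block is to its left, with the stop plate at the far (+x) end. Next I'll fit both poses.

```bash
cat >> h.py <<'E'
from scipy.optimize import least_squares
def cyl(p,r=.03,L=.16,z=.03):
    x,y,a=p; t=np.linspace(0,2*np.pi,40,endpoint=False); c,s=np.cos(a),np.sin(a)
    return np.vstack([np.c_[x+l*c-s*r*np.cos(t),y+l*s+c*r*np.cos(t),z+r*np.sin(t)] for l in (-L/2,L/2)])
def feat(cnt):
    m=cv2.moments(np.asarray(cnt,np.float32).reshape(-1,1,2)); A=m['m00']
    return [m['m10']/A,m['m01']/A,25*np.arctan2(2*m['mu11'],m['mu20']-m['mu02'])]
def speaker(z=.03,cams=('top','scene'),near=None,g=(.6,-.04,.2)):
    T={}
    for c in cams:
        snapshot(c); near_px=pix(c,[g[0],g[1],z])[0]
        ds=sorted(cut_out(c,'speaker'),key=lambda d:np.hypot(*(np.array(d['position'])-near_px)))
        if not ds or np.hypot(*(np.array(ds[0]['position'])-near_px))>30: continue
        cn=max(cv2.findContours(ds[0]['mask'].astype(np.uint8),cv2.RETR_EXTERNAL,cv2.CHAIN_APPROX_NONE)[0],key=cv2.contourArea)
        T[c]=feat(cv2.convexHull(cn))
    def res(p,cs):
        o=[]
        for c in cs:
            d=np.array(feat(cv2.convexHull(pix(c,cyl(p,z=z))[:,::-1].astype(np.float32))))-T[c]
            d[2]=25*((d[2]/25+np.pi)%(2*np.pi)-np.pi); o+=list(d)
        return np.array(o)
    out={}
    for cs in [[c] for c in T]+([list(T)] if len(T)>1 else []):
        s=least_squares(res,g,args=(cs,),x_scale=(.01,.01,.05),diff_step=1e-3); out['+'.join(cs)]=(s.x.round(4),s.fun.round(2))
    return out
E
python3 - <<'E'
from h import *
print(speaker())
P=np.array([[-100,-73,0],[100,-73,0],[-100,-22,14],[-100,50,26.]])/1000
C=np.array([[392,328],[118,273],[405,248],[430,152.]]); px=(C+.5)/4.4-.5+[130,170]
def bw(p,P): c,s=np.cos(p[2]),np.sin(p[2]); return np.c_[p[0]+c*P[:,0]-s*P[:,1],p[1]+s*P[:,0]+c*P[:,1],P[:,2]]
r=least_squares(lambda p:(pix('top',bw(p,P))-px).ravel(),(.58,.24,.25),x_scale=(.01,.01,.05))
print('block top',r.x.round(4),r.fun.round(1))
for c in ['top','scene']: print(c,pix(c,bw(r.x,np.array([[.02,0,.0366],[.1,0,.0366],[0,-.022,.014]]))).round(1))
a=snapshot('scene'); save('crop2.png',a[165:275,390:500],5)
print('pix pts scene',((pix('scene',bw(r.x,P))-[165,390]+.5)*5-.5).round())
E
```

```text
{'top': (array([ 0.6002, -0.0387,  0.2075]), array([-0., -0., -0.])), 'scene': (array([ 0.595 , -0.0386,  0.2105]), array([ 0., -0.,  0.])), 'top+scene': (array([ 0.5977, -0.0387,  0.2094]), array([-0.04,  0.82, -0.1 ,  0.03,  0.85,  0.08]))}
block top [0.5749 0.2342 0.2474] [ 0.1  0.4 -0.5 -0.2  0.5  1.3 -0.2 -1.5]
top [[184.1 210.6]
 [158.5 205.4]
 [190.1 220.7]]
scene [[223.3 445.5]
 [248.  458.5]
 [223.9 433.5]]
pix pts scene [[192.  62.]
 [487. 204.]
 [156. 148.]
 [113. 267.]]
```

View pics/crop2.png

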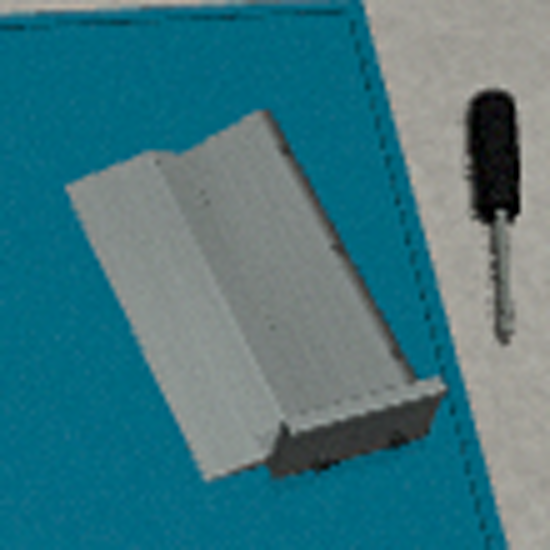

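Poses, averaging both cameras:
- **Speaker:** (0.598, -0.039), yaw 0.209.
- **Block:** (0.573, 0.234), yaw 0.247.

In block coordinates the speaker is at x ≈ -43 mm, y ≈ -271 mm. That leaves room to roll it in clear of the stop plate. I'll move behind it with the finger line along the barrel.

Request:
{"name": "play_rows", "arguments": {"dr": [[0,0,-0.12],[0,0,-0.24],[0,0,-0.36],[0,0,-0.48],[0,0,-0.6],[0,0,-0.72],[0,0,-0.84],[0,0,-0.96],[0,0,-1.08],[0,0,-1.2],[0,0,-1.3],[0,0,-1.4],[0,0,-1.48],[0,0,-1.52],[0,0,-1.537],[0,0,-1.537],[0,0,-1.537],[0,0,-1.537],[0,0,-1.537],[0,0,-1.537]], "translation": [[30,-20,0],[60,-42,2],[90,-64,4],[120,-86,6],[150,-108,8],[180,-130,10],[210,-152,12],[240,-174,14],[270,-196,16],[300,-218,18],[330,-240,20],[360,-262,22],[390,-284,24],[420,-306,26],[450,-328,30],[480,-350,33],[510,-370,36],[540,-390,40],[560,-402,40],[570,-409,40]], "jaw": [87,87,87,87,87,87,87,87,87,87,87,87,87,87,87,87,87,87,87,87]}}

```text
t: 3.37
eef_pos: [0.6128, -0.0939, 0.1992]
eef_rot: [0.628, 0.778, 0.001, -0.0]
ft_force: [-1.3, -0.8, -0.2]
width: 0.0867
grip_force: 0.0
```

Request:
{"name": "play_rows", "arguments": {"dr": [[0,0,0],[0,0,0],[0,0,0],[0,0,0],[0,0,0],[0,0,0],[0,0,0],[0,0,0]], "translation": [[-3,-3,25],[-3,-3,55],[-3,-3,85],[-3,-3,115],[-3,-3,140],[-3,-3,155],[-3,-3,160],[-3,-3,160]], "jaw": [87,87,87,87,87,87,87,87]}}

```text
t: 4.03
eef_pos: [0.6077, -0.1018, 0.0385]
eef_rot: [0.63, 0.776, -0.001, -0.001]
ft_force: [-0.2, 0.2, 0.4]
width: 0.0867
grip_force: 0.0
```

```bash
python3 - <<'E'
from h import *
s=sensors.state(); print(s['t'],s['eef_pos'].round(4) if hasattr(s['eef_pos'],'round') else s['eef_pos'],s['eef_rot'],s['ft_force'])
print(speaker())
E
```

```text
4.0333 [ 0.6077 -0.1018  0.0385] [ 6.30215217e-01  7.76419584e-01 -7.10302682e-04 -9.51362287e-04] [-0.23503289  0.17178198  0.42425279]
{'top': (array([ 0.6028, -0.0346,  0.1801]), array([-0.,  0.,  0.]))}
```

Request:
{"name": "play_rows", "arguments": {"dr": [[0,0,0],[0,0,0],[0,0,0],[0,0,0],[0,0,0],[0,0,0],[0,0,0],[0,0,0],[0,0,0],[0,0,0],[0,0,-0.003],[0,0,-0.006],[0,0,-0.009],[0,0,-0.012],[0,0,-0.015],[0,0,-0.018],[0,0,-0.021],[0,0,-0.024],[0,0,-0.027],[0,0,-0.03]], "translation": [[6,0,0],[12,0,0],[16,0,0],[19,0,0],[22,0,0],[25,0,0],[29,0,0],[33,0,0],[37,0,0],[42,0,0],[47,0,0],[52,0,0],[57,0,0],[62,0,0],[67,0,0],[72,0,0],[77,0,0],[82,0,0],[87,0,0],[92,0,0]], "jaw": [87,87,87,87,87,87,87,87,87,87,87,87,87,87,87,87,87,87,87,87]}}

```text
t: 5.9
eef_pos: [0.5897, -0.0105, 0.0396]
eef_rot: [0.618, 0.786, 0.0, -0.0]
ft_force: [-0.1, -0.3, -0.4]
width: 0.0876
grip_force: 0.1
```

```bash
python3 - <<'E'
from h import *
save('mid1.png',snapshot('scene')[130:290,230:510],2.8)
p=sensors.state()['eef_pos']
print(speaker(g=(.585,.02,.22)))
E
```

```text
{'scene': (array([0.5964, 0.0482, 0.0541]), array([-0., -0., -0.]))}
```

View pics/mid1.png

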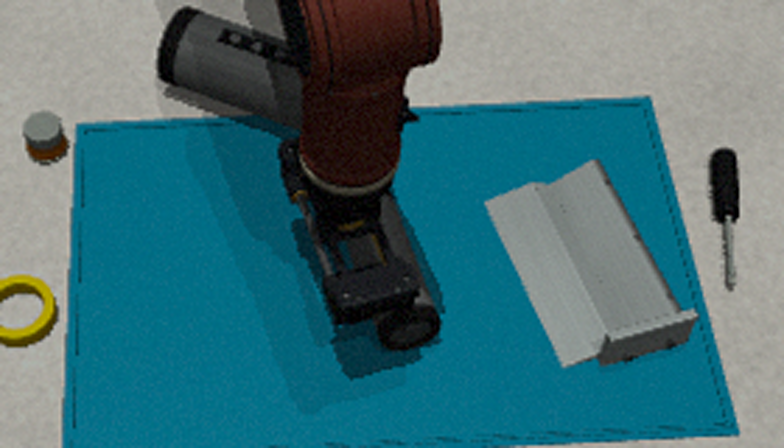

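```bash
python3 - <<'E'
from h import *
print(world('scene',[246.1,375.7],.03), pix('scene',[[.6575,.0474,.03]]))
E
```

```text
[[0.65027495 0.04530463 0.03      ]] [[248.44945321 376.78611486]]
```

Request:
{"name": "play_rows", "arguments": {"dr": [[0,0,0],[0,0,0],[0,0,0],[0,0,0],[0,0,0],[0,0,0],[0,0,0],[0,0,0],[0,0,0],[0,0,0],[0,0,0],[0,0,0],[0,0,0],[0,0,0],[0,0,0],[0,0,0],[0,0,0],[0,0,0],[0,0,0],[0,0,0]], "translation": [[6,0,0],[12,0,0],[18,0,0],[24,0,0],[30,0,0],[36,0,0],[42,0,0],[48,0,0],[54,0,0],[60,0,0],[66,0,0],[72,0,0],[78,0,0],[84,0,0],[90,0,0],[95,0,0],[100,0,0],[105,0,0],[109,0,0],[112,0,0]], "jaw": [87,87,87,87,87,87,87,87,87,87,87,87,87,87,87,87,87,87,87,87]}}

```text
t: 7.82
eef_pos: [0.5633, 0.0984, 0.0396]
eef_rot: [0.618, 0.786, 0.0, -0.0]
ft_force: [-1.1, 0.2, -0.0]
width: 0.0869
grip_force: 0.0
```

```bash
python3 - <<'E'
from h import *
save('mid2.png',snapshot('scene')[150:280,270:510],3.2)
E
```

```text
(no output)
```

View pics/mid2.png

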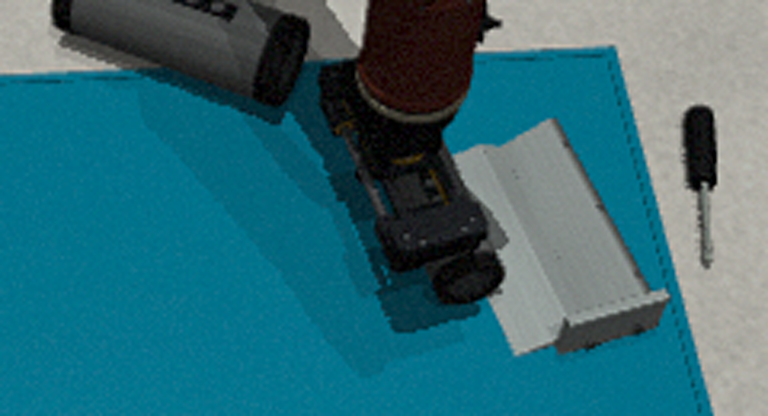

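The speaker's visible end is at crop (278,467). It has reached the ramp foot, lies parallel to the V and is touching the fingers. Now I'll push it slowly up the ramp and over the lip.

Request:
{"name": "play_rows", "arguments": {"dr": [[0,0,0],[0,0,0],[0,0,0],[0,0,0],[0,0,0],[0,0,0],[0,0,0],[0,0,0],[0,0,0],[0,0,0],[0,0,0],[0,0,0],[0,0,0],[0,0,0],[0,0,0],[0,0,0],[0,0,0],[0,0,0],[0,0,0],[0,0,0]], "translation": [[4,0,0],[8,0,0],[12,0,0],[16,0,0],[20,0,0],[24,0,0],[28,0,0],[32,0,0],[36,0,0],[40,0,0],[44,0,0],[48,0,0],[51,0,0],[54,0,0],[57,0,0],[60,0,0],[63,0,0],[66,0,0],[69,0,0],[71,0,0]], "jaw": [87,87,87,87,87,87,87,87,87,87,87,87,87,87,87,87,87,87,87,87]}}

```text
t: 9.53
eef_pos: [0.5464, 0.1676, 0.0396]
eef_rot: [0.618, 0.786, 0.0, -0.0]
ft_force: [0.0, -0.3, -0.5]
width: 0.0873
grip_force: 0.0
```

```bash
python3 - <<'E'
from h import *
save('mid3.png',snapshot('scene')[150:280,270:510],3.2)
E
```

```text
(no output)
```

View pics/mid3.png

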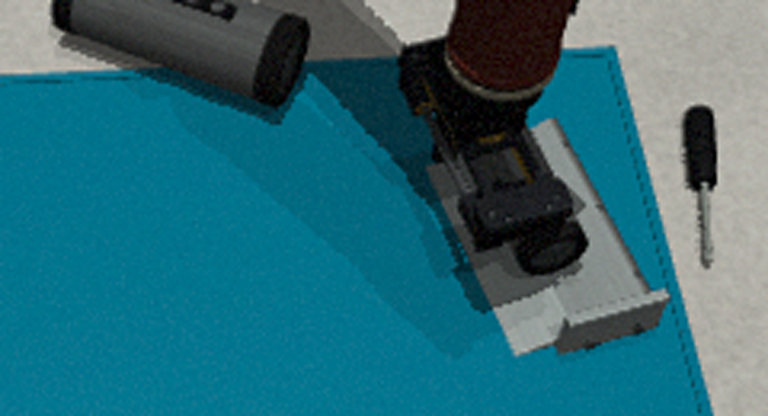

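Request:
{"name": "play_rows", "arguments": {"dr": [[0,0,0],[0,0,0],[0,0,0],[0,0,0],[0,0,0],[0,0,0],[0,0,0],[0,0,0],[0,0,0],[0,0,0],[0,0,0],[0,0,0],[0,0,0],[0,0,0],[0,0,0],[0,0,0],[0,0,0],[0,0,0],[0,0,0],[0,0,0]], "translation": [[3,0,0],[6,0,0],[8,0,0],[8,0,0],[8,0,0],[4,0,0],[0,0,0],[-10,0,0],[-20,0,0],[-30,0,0],[-35,0,0],[-35,0,-15],[-40,-20,-40],[-50,-50,-70],[-60,-80,-95],[-65,-110,-110],[-70,-140,-115],[-70,-160,-115],[-70,-170,-115],[-70,-170,-115]], "jaw": [87,87,87,87,87,87,80,70,60,50,40,30,20,10,0,0,0,0,0,0]}}

```text
t: 11.25
eef_pos: [0.3964, 0.0574, 0.1548]
eef_rot: [0.619, 0.786, -0.001, 0.001]
ft_force: [0.3, 1.2, -0.5]
width: 0.0037
grip_force: 0.0
```

```bash
python3 - <<'E'
from h import *
print(speaker(z=.0366,g=(.545,.225,.247)))
save('mid4.png',snapshot('scene')[150:280,270:510],3.2)
E
```

```text
{'top': (array([0.5399, 0.2247, 0.227 ]), array([-0., -0.,  0.]))}
```

View pics/mid4.png

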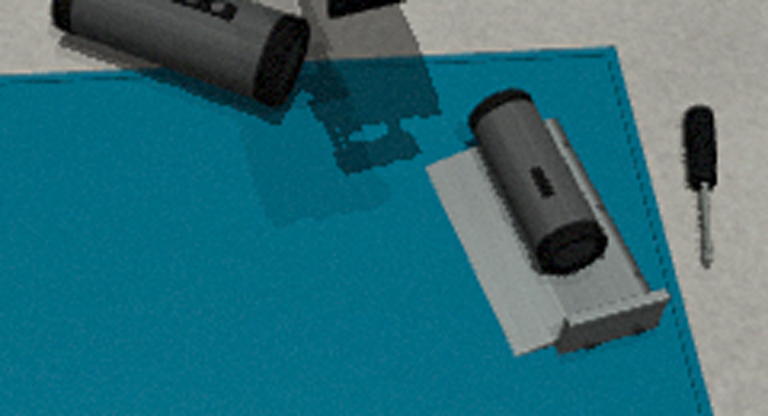

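The speaker lies in the V. Its visible end is at crop (248,575), still short of the plate by about 54 mm. Next I'll bring the closed fingertips behind its open end.

Request:
{"name": "play_rows", "arguments": {"dr": [[0,0,0],[0,0,0],[0,0,0],[0,0,0],[0,0,0],[0,0,0],[0,0,0],[0,0,0],[0,0,0],[0,0,0],[0,0,0],[0,0,0],[0,0,0],[0,0,0]], "translation": [[20,10,0],[45,22,0],[70,35,0],[95,48,0],[115,58,0],[125,63,0],[128,64,10],[128,64,30],[128,64,55],[128,64,80],[128,64,100],[128,64,110],[128,64,111],[128,64,111]], "jaw": [0,0,0,0,0,0,0,0,0,0,0,0,0,0]}}

```text
t: 12.67
eef_pos: [0.4297, 0.198, 0.0432]
eef_rot: [0.618, 0.786, -0.0, -0.001]
ft_force: [-0.3, -0.5, 1.3]
width: 0.0005
grip_force: 0.0
```

```bash
python3 - <<'E'
from h import *
print(speaker(z=.0366,g=(.54,.225,.247)), sensors.state()['eef_pos'],sensors.state()['ft_force'])
E
```

```text
{'top': (array([0.5778, 0.2352, 0.2008]), array([ 0., -0., -0.])), 'scene': (array([0.5415, 0.2257, 0.2928]), array([ 0., -0.,  0.])), 'top+scene': (array([0.5605, 0.2287, 0.2483]), array([ 1.86,  5.82, -2.43,  2.29,  5.7 ,  2.33]))} [0.43084901 0.19846005 0.04470408] [ 0.66675743 -0.36302761 -0.07950984]
```

Request:
{"name": "play_rows", "arguments": {"dr": [[0,0,0],[0,0,0],[0,0,0],[0,0,0],[0,0,0],[0,0,0],[0,0,0],[0,0,0],[0,0,0],[0,0,0],[0,0,0],[0,0,0],[0,0,0],[0,0,0],[0,0,0],[0,0,0],[0,0,0],[0,0,0]], "translation": [[0,4,0],[0,8,0],[0,11,0],[0,14,0],[0,17,0],[0,20,0],[0,23,0],[0,26,0],[0,29,0],[0,32,0],[0,35,0],[0,38,0],[0,42,0],[0,46,0],[0,50,0],[0,54,0],[0,57,0],[0,59,0]], "jaw": [0,0,0,0,0,0,0,0,0,0,0,0,0,0,0,0,0,0]}}

```text
t: 14.37
eef_pos: [0.4867, 0.2122, 0.0434]
eef_rot: [0.618, 0.786, -0.001, -0.001]
ft_force: [-5.2, -1.9, 5.7]
width: 0.0005
grip_force: 3.5
```

Request:
{"name": "play_rows", "arguments": {"dr": [[0,0,0],[0,0,0],[0,0,0],[0,0,0],[0,0,0]], "translation": [[0,1,0],[0,2,0],[0,3,0],[0,4,0],[0,5,0]], "jaw": [0,0,0,0,0]}}

```text
t: 14.78
eef_pos: [0.4913, 0.2133, 0.0434]
eef_rot: [0.618, 0.786, -0.001, -0.001]
ft_force: [-5.5, -1.0, 5.6]
width: 0.0004
grip_force: 3.5
```

Request:
{"name": "play_rows", "arguments": {"dr": [[0,0,0],[0,0,0],[0,0,0],[0,0,0],[0,0,0]], "translation": [[0,1,0],[0,2,0],[0,3,0],[0,4,0],[0,5,0]], "jaw": [0,0,0,0,0]}}

```text
t: 15.2
eef_pos: [0.4961, 0.2145, 0.0434]
eef_rot: [0.618, 0.786, -0.001, -0.001]
ft_force: [-5.3, -1.9, 5.8]
width: 0.0002
grip_force: 3.5
```

```bash
python3 - <<'E'
from h import *
print(speaker(z=.0366,g=(.585,.237,.247)))
s=sensors.state();print(s['eef_pos'],s['ft_force'])
E
```

```text
{'top': (array([0.6401, 0.2496, 0.8492]), array([-0., -0.,  0.])), 'scene': (array([0.5863, 0.2364, 0.34  ]), array([ 0., -0., -0.])), 'top+scene': (array([0.6144, 0.239 , 0.6345]), array([  3.14,   8.54,  11.06,   2.9 ,   8.47, -13.41]))}
[0.49635832 0.21455651 0.04342399] [-5.352184   -0.34596949  3.75510094]
```

Request:
{"name": "play_rows", "arguments": {"dr": [[0,0,0],[0,0,0],[0,0,0],[0,0,0],[0,0,0]], "translation": [[0,1,0],[0,2,0],[0,3,0],[0,4,0],[0,5,0]], "jaw": [0,0,0,0,0]}}

```text
t: 15.82
eef_pos: [0.5011, 0.2157, 0.0434]
eef_rot: [0.618, 0.786, -0.001, -0.0]
ft_force: [-4.9, -1.5, 4.7]
width: 0.0006
grip_force: 3.4
```

Request:
{"name": "play_rows", "arguments": {"dr": [[0,0,0],[0,0,0],[0,0,0],[0,0,0]], "translation": [[0,1,0],[0,2,0],[0,3,0],[0,4,0]], "jaw": [0,0,0,0]}}

```text
t: 16.15
eef_pos: [0.5028, 0.2161, 0.0432]
eef_rot: [0.618, 0.786, -0.003, -0.001]
ft_force: [-21.2, -5.7, 19.4]
width: 0.0004
grip_force: 12.5
```

The force jumped to 21 N near the expected home position, so the speaker is against the plate. I'll back straight off, then lift clear.

Request:
{"name": "play_rows", "arguments": {"dr": [[0,0,0],[0,0,0],[0,0,0],[0,0,0],[0,0,0],[0,0,0],[0,0,0],[0,0,0],[0,0,0],[0,0,0],[0,0,0],[0,0,0],[0,0,0],[0,0,0],[0,0,0],[0,0,0]], "translation": [[0,-1,0],[0,-2,0],[0,-3,0],[0,-5,0],[0,-10,0],[0,-18,0],[0,-26,0],[0,-35,0],[0,-45,-10],[-10,-50,-40],[-30,-50,-80],[-60,-50,-120],[-100,-50,-140],[-140,-50,-150],[-160,-50,-150],[-160,-50,-150]], "jaw": [0,0,0,0,0,0,0,0,0,0,0,0,0,0,0,0]}}

```text
t: 17.48
eef_pos: [0.4962, 0.042, 0.1947]
eef_rot: [0.622, 0.783, -0.0, 0.002]
ft_force: [0.3, -0.1, -0.9]
width: 0.0004
grip_force: 0.0
```

```bash
python3 - <<'E'
from h import *
print(sensors.state()['eef_pos'],sensors.state()['t'])
for i in range(2): print(speaker(z=.0366,g=(.592,.239,.247)))
for c in ['top','scene']:
    for q in ['jar','tape','driver']: print(c,q,[(np.round(d['position']).tolist(),round(d['confidence'],2)) for d in spot_in(c,q)])
a=snapshot('scene')[165:275,390:500]; b=snapshot('top')[130:240,150:260]
save('end.png',np.hstack([cv2.resize(a,None,fx=3.6,fy=3.6,interpolation=2),cv2.resize(b,None,fx=3.6,fy=3.6,interpolation=2)]))
E
```

```text
[0.49620459 0.04197929 0.19474435] 17.4833
{'top': (array([0.5963, 0.2408, 0.2071]), array([-0.,  0., -0.])), 'scene': (array([0.583 , 0.2388, 0.2636]), array([-0.,  0., -0.])), 'top+scene': (array([0.5897, 0.2392, 0.2359]), array([ 0.39,  2.18, -1.48,  0.61,  2.12,  1.45]))}
{'top': (array([0.6008, 0.2454, 0.1476]), array([-0., -0.,  0.])), 'scene': (array([0.5826, 0.2395, 0.2802]), array([-0., -0., -0.])), 'top+scene': (array([0.5916, 0.2417, 0.2145]), array([ 1.05,  3.07, -3.44,  1.4 ,  2.81,  3.37]))}
top jar [([257.0, 392.0], 0.76)]
top tape [([190.0, 406.0], 0.83)]
top driver [([211.0, 160.0], 0.78)]
scene jar [([176.0, 242.0], 0.77)]
scene tape [([236.0, 236.0], 0.67)]
scene driver [([197.0, 490.0], 0.6)]
```

View pics/end.png

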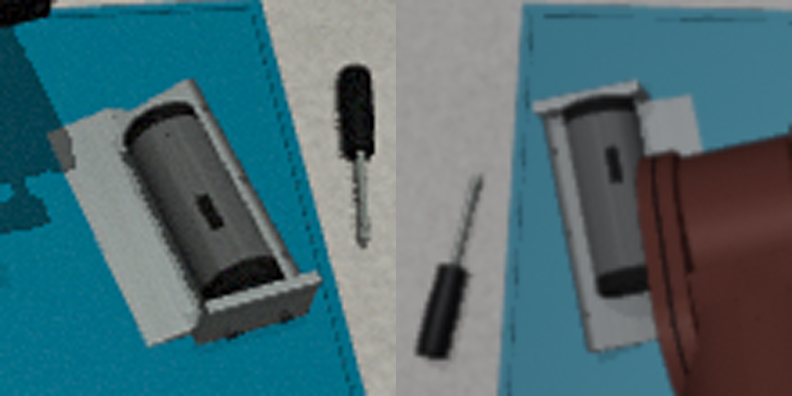

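Both views show the speaker lying in the V with its black end touching the stop plate (left panel near (265,280), right panel near (605,100)). The driver, jar and tape are where they started, and the arm is clear.

```bash
python3 -c "
from station import workorder
print(workorder.job_done())"
```

```text
the job is handed in; nothing more can be done
None
```

I rolled the 60 x 160 mm speaker up the ramp into the V and pushed it home against the stop plate (the push force rose to 21 N there), then let go with the arm clear, the jar, tape and screwdriver left in place, and handed the job in at about 18 s of 51 s.

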